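# Change over a block on a sine-plate locating fixture

### The job

Take the finished block off the sloping fixture and lay it flat in the tray, then load the other block, bored face up as it stands. Set it on the sloping face well clear of the three stop pins and press it firmly flat onto the face; then slide it downhill, long side first, against the two side pins, and only after that sideways along them against the end pin. Leave it flat on the face touching all three pins, and do not disturb the spool, the battery cell or the relay.

Things in the scene. Friction and masses are not known exactly. Their poses are not given: they have to be found in the camera images.
- fixture: Steel sine-plate base, 150 (x) x 130 (y) x 12 mm, with a stack of gauge blocks that carries the sloping plate; it does not move. Its place and heading vary. Origin: on the bench under the sloping plate's middle; x points to the plate's high edge, z up.
- nest: The fixture's sloping aluminium plate, 116 mm up the slope (its x) by 124 mm wide (its y). Origin: middle of its upper face, 59 mm over the bench. z: the face's normal, 28 degrees off vertical, leaning downhill; x: uphill, roughly to the robot's left (within 30 degrees); y: level, roughly towards the robot. Free of pins from x -40 to +58, y -62 to +40 mm.
- side_pin_a (a point): Foot centre of the first side pin, at x -45, y -9, z 0 mm on the sloping plate (nest), near its low edge. All three stop pins are steel, 10 mm in diameter, 10 mm tall, square to the face: fingertips over 12 mm above the face pass over them.
- side_pin_b (a point): Foot centre of the second side pin, at x -45, y +29, z 0 mm on the sloping plate. A block whose long side lies on both side pins has its origin at x -20 mm on the plate.
- end_pin (a point): Foot centre of the end pin, at x -20, y +45, z 0 mm on the sloping plate. A block touching all three pins has its origin at x -20, y +10, z 0 mm on the plate, its own y along the plate's y (either way round).
- block_done: The finished part: machined aluminium clamp block with bores in its top, 40 (its x) x 60 (its y) x 32 mm (z) high, about 0.2 kg. Starts seated in the fixture on the sloping face, at the three pins. Origin: centre of its underside. The other block is its twin: only their places tell them apart.
- block_raw: The block to load: 40 (x) x 60 (y) x 32 mm (z) high, about 0.2 kg, upright on the bench to the right of the fixture. Origin: centre of its underside. Spool and cell stand 62 mm off its long side at +x and 72 mm off its end at +y (between centres), which is where varies: the spool leaves 16 mm there, too little for a finger, the cell 35 mm.
- tray: Shallow grey steel tray with a black rubber liner, 130 (x) x 170 (y) mm outside, walls 3 mm thick and 14 mm high, fixed on the bench to the right of the fixture; place and heading vary. Origin: centre of its underside. Upper face of the liner at z = 5 mm. Lay the block near its middle.
- spool: Bystander: white solder spool with blue flanges, upright, 52 mm in diameter, 44 mm high, loose. Origin: centre of its underside.
- cell: Bystander: black-and-tan battery cell standing on end, 14 mm in diameter, 50 mm high, loose and easily tipped. Origin: centre of its underside.
- relay_box: Bystander: tan plug-in relay, 22 x 28 x 37 mm high, loose, on the bench beside the fixture, on the robot's side. Origin: centre of its underside.
Things that resemble listed ones, but are neither listed nor needed, are in the scene too. Leave any black or red look-alike of the block_done alone.

How it is judged:
On the way, in this order (a step that is already met when the one before it is completed fails the run):
1. the finished block lies flat in the tray, released (x of block_done in the frame of tray between -0.045 and 0.045 m and y of block_done in the frame of tray between -0.065 and 0.065 m and z of block_done in the frame of tray between 0.002 and 0.008 m and angle between block_done's own z axis and vertical below 0.06 rad and linear speed of block_done below 0.02 m/s and contact force between block_done and the fingers below 0.1 N), for 0.2 s.
2. the other block is pressed flat onto the sloping face (over 6 N), over 4 mm clear of the side pins and of the end pin (z of block_raw in the frame of nest between -0.002 and 0.002 m and angle between the z axis of block_raw and the z axis of nest, either way round below 0.035 rad and x of block_raw in the frame of nest between -0.016 and 0.04 m and y of block_raw in the frame of nest between -0.06 and 0.006 m and contact force between block_raw and nest above 6 N), for 0.1 s.
3. still flat, its long side lies against both side pins, while it is over 3 mm clear of the end pin (z of block_raw in the frame of nest between -0.002 and 0.002 m and angle between the z axis of block_raw and the z axis of nest, either way round below 0.035 rad and x of block_raw in the frame of nest between -0.022 and -0.018 m and angle between the y axis of block_raw and the y axis of nest, either way round below 0.035 rad and y of block_raw in the frame of nest below 0.007 m), for 0.1 s.
4. still against the side pins, its end has come against the end pin (z of block_raw in the frame of nest between -0.002 and 0.002 m and angle between the z axis of block_raw and the z axis of nest, either way round below 0.035 rad and x of block_raw in the frame of nest between -0.022 and -0.018 m and angle between the y axis of block_raw and the y axis of nest, either way round below 0.035 rad and y of block_raw in the frame of nest between 0.008 and 0.012 m), for 0.2 s.
At the end, for the whole second after the job is handed in: The loaded block rests released, flat on the sloping face and against both side pins and the end pin (each within 2 mm, 2 degrees). The finished block lies flat and still in the tray, its centre within 45 mm (tray x) and 65 mm (tray y) of the tray's centre (all of step 4 and linear speed of block_raw below 0.01 m/s and angular speed of block_raw below 0.1 rad/s and x of block_done in the frame of tray between -0.045 and 0.045 m and y of block_done in the frame of tray between -0.065 and 0.065 m and z of block_done in the frame of tray between 0.002 and 0.008 m and angle between block_done's own z axis and vertical below 0.06 rad and linear speed of block_done below 0.02 m/s and contact force between block_raw and the fingers below 0.1 N); the robot touches nothing.
It fails at once if the spool is shifted by more than 20 mm or tipped (distance of spool from where it was at the start of the episode above 0.02 m or angle between spool's own z axis and vertical above 0.3 rad).
It fails at once if the battery cell is shifted by more than 20 mm or tipped (distance of cell from where it was at the start of the episode above 0.02 m or angle between cell's own z axis and vertical above 0.3 rad).
It fails at once if the relay is shifted by more than 20 mm or tipped (distance of relay_box from where it was at the start of the episode above 0.02 m or angle between relay_box's own z axis and vertical above 0.3 rad).
It also fails if it takes over 58 s, if anything falls off the work surface, if the arm or the gripper's body presses on something with over 40 N, if the wrist force passes 120 N, or if a joint passes its speed limit or range.

### The arm

A 6-joint arm with a two-finger parallel gripper is mounted at the origin on a cart in front of the work surface, level with it; the furniture and walls round the work are solid. World frame = base frame: x ahead of the robot, y to its left, z up, the work surface at z = 0. Lengths are in m, angles in rad, forces in N, time in s.
With the tool pointing down it reaches from about 0.225 to 0.875 m from the base axis. Payload 3.4 kg.
Tool frame: the origin (TCP) lies midway between the tips of the shut fingers; the grasp point (between the pads) lies 19 mm behind it (manip.grip_point_offset is the distance from the TCP to the grasp point, in m); z points along the fingers, y is the line along which they close (so a half turn about z gives the same grasp; the last joint's range is limited). The gripper opens to 85 mm and grips with 20 to 120 N. Pads are 22 mm wide; open, the fingers measure 114 mm over their backs; the gripper's body (76 mm by 85 mm) begins 54 mm behind the grasp point. The pads swing forward as they close: fully open they stand 13 mm farther back than shut.
Start: joints at [1.207, 0.276, 1.505, -0, 1.361, -0.121], TCP at [0.138, 0.558, 0.231] pointing down, gripper open.
Joint ranges: [-2.89, 2.89], [-0.75, 2.08], [0.22, 2.7], [-1.18, 4.32], [0.11, 2.71], [-2.7, 2.7]. Speed limits (rad/s): [2.57, 2.57, 3.14, 3.14, 3.14, 3.14].

### API

Orientations are given as a unit quaternion [w, x, y, z].
In Python, from rig import manip gives the robot as it stands.
- The arm moves only by the shell command python3 -m handwheel 'ROWS' [FORCE]. ROWS is JSON, a list of rows, each an object with "translation": the shift along the tool's x, y, z in m, a list of three; "angular": the turn, a rotation vector about the tool's x, y, z in degrees, a list of three; "hand": the closure, from 0 (fully open) to 1 (shut). A call has 1 to 10 rows; each row shifts and turns the commanded pose from where the row before left it, along the tool's axes as they then stand; what a row does not reach is not made up. A row lasts 1/12 s, in which the tool goes at most 41.7 mm and 7.16 degrees, less where a joint would pass 70% of its speed; a pose out of reach is approached as far as the arm can. A call with a gripper value outside its range is refused whole. The fingers move at their own pace and stop on an object; FORCE is the grip in N (left out, the last holds). Time passes only in rows, so rows that do not move let the fingers close. It gives the time, the measured TCP pose, the force, the opening and the grip force at its end, in the units of the state.
- manip.get_state(): the state, without advancing time (a new reading comes with each control period).
- manip.get_image(name): name is "scene" or "top" or "wrist"; returns the picture (480x640x3 uint8, red, green, blue); there is no depth.
- manip.camera_info(name): a dict with "camera_matrix" (3x3 intrinsics, pixels), "eye" and "orientation" of the camera in the world; the wrist camera has in their place "tool_from_camera" (4x4, takes a point from camera to tool coordinates, whose origin is the TCP and whose axes are the flange's). Camera axes: x right, y down, z forward; pixel columns grow to the right and rows downward; lengths in m; the calibration is good to about 2 mm. A picture is of the moment at which its call begins: read the wrist's pose just before it. camera_info takes no time and is no camera call.
- manip.sign_off(): hands the job in; it is judged then, once.
The state is a dict: "clock": time; "qpos": joint angles; "qd": joint speeds; "effort": joint torques, N m; "position": TCP position; "ee_rot": TCP orientation; "contact_force": force on the tool from outside, world axes, zero at the start; "moment": the same for the moment, N m; "width": finger opening in m; "gripper_force": force on a finger pad.
Only numpy, scipy, OpenCV 4.12 (cv2) and the standard library are available. Lean on these libraries where they do the work, as an engineer would, in place of code of your own. Each camera call takes 0.05 s, during which the arm holds its last target. There are 200 camera calls.

## Working session

There is one attempt and no reset: what is moved stays moved. The work goes in short steps, Python scripts to look and compute and a shell command to move; the robot and the scene stay as the last step left them, time stands still between calls to the robot, and variables do not carry over. Pictures are saved under pics/ and viewed, at most 10 in all, crops included, and the job is handed in when it is done.

```bash
mkdir -p pics; cat > h.py <<'E'
from rig import manip
import numpy as np, cv2
from scipy.spatial.transform import Rotation as R
def q2R(q): return R.from_quat([q[1],q[2],q[3],q[0]]).as_matrix()
def snap(name,fn):
    s=manip.get_state(); im=manip.get_image(name); cv2.imwrite('pics/'+fn,im[:,:,::-1]); return s,im
def cam(name,s=None):
    i=manip.camera_info(name);K=np.array(i['camera_matrix'])
    if name=='wrist':
        T=np.array(i['tool_from_camera']);Rt=q2R(s['ee_rot'])
        return K,Rt@T[:3,:3],Rt@T[:3,3]+np.array(s['position'])
    o=np.array(i['orientation']); Rm=q2R(o) if o.size==4 else o.reshape(3,3)
    return K,Rm,np.array(i['eye'])
def ray(c,u,v,z):
    K,Rm,e=c; d=Rm@np.linalg.inv(K)@[u,v,1]; return e+d*(z-e[2])/d[2]
def proj(c,P):
    K,Rm,e=c; p=K@(Rm.T@(np.array(P)-e)); return p[:2]/p[2]
E
python3 - <<'E'
from h import *
import json
for n in ('scene','top'):
    s,im=snap(n,n+'0.png'); print(n,manip.camera_info(n))
print(s, manip.camera_info('wrist'), manip.grip_point_offset)
E
```

```text
scene {'camera_matrix': array([[485.46411586,   0.        , 319.98348713],
       [  0.        , 485.46411586, 240.25601032],
       [  0.        ,   0.        ,   1.        ]]), 'eye': array([-0.02489071, -0.65011656,  0.44585489]), 'orientation': array([-0.50807294,  0.78556592, -0.29855545,  0.18871333])}
top {'camera_matrix': array([[519.15756241,   0.        , 316.60277815],
       [  0.        , 519.15756241, 241.1741072 ],
       [  0.        ,   0.        ,   1.        ]]), 'eye': array([ 0.37969393, -0.05934587,  1.12643603]), 'orientation': array([-0.05396536,  0.71100524, -0.70002321,  0.03907411])}
{'clock': 0.05, 'qpos': array([ 1.20700544e+00,  2.76583150e-01,  1.50610999e+00, -2.01009913e-05,
        1.36071470e+00, -1.20978673e-01]), 'qd': array([ 0.0006047 , -0.00145422, -0.00370409,  0.0013322 ,  0.00093111,
       -0.00047799]), 'effort': array([ 5.38197037e-04, -4.18080425e+01, -2.46674895e+01, -2.86906952e-04,
        5.64659567e-03,  1.64028364e-05]), 'position': array([0.13806157, 0.55763914, 0.23045569]), 'ee_rot': array([-2.08298970e-04,  1.21105946e-01,  9.92639172e-01, -8.83422624e-04]), 'contact_force': array([0.79825971, 0.23282151, 0.4299782 ]), 'moment': array([ 0.05747563, -0.00770428,  0.02520391]), 'gripper_force': 0.0, 'width': 0.08515727223062515} {'camera_matrix': array([[354.90262877,   0.        , 317.42616502],
       [  0.        , 354.90262877, 237.13298974],
       [  0.        ,   0.        ,   1.        ]]), 'tool_from_camera': array([[ 1.22626950e-04, -9.56196940e-01, -2.92724097e-01,
         7.46815761e-02],
       [ 9.99999953e-01,  3.50448612e-05,  3.04440790e-04,
        -6.19816807e-04],
       [-2.80846876e-04, -2.92724121e-01,  9.56196899e-01,
        -1.42986442e-01],
       [ 0.00000000e+00,  0.00000000e+00,  0.00000000e+00,
         1.00000000e+00]])} 0.0187
```

View pics/top0.png

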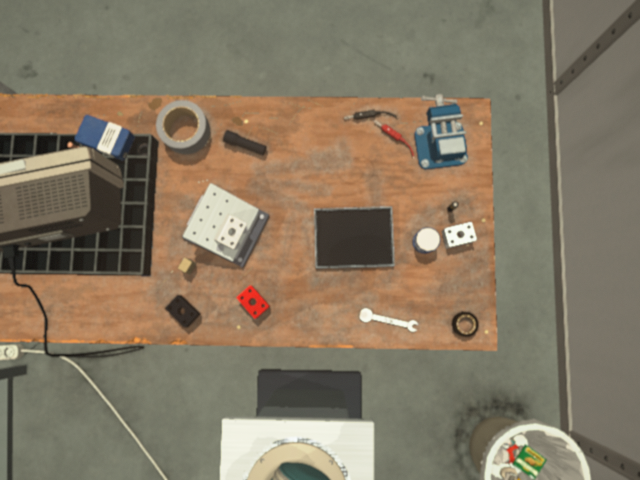

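View pics/scene0.png

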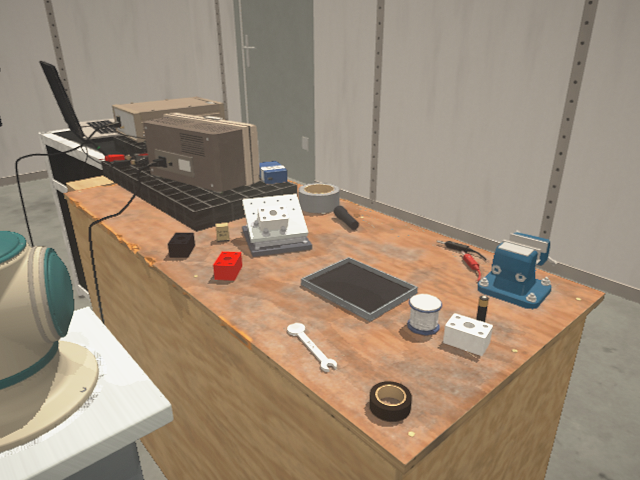

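The top view shows the fixture at about (228,225) with the finished block at (232,232). The tray is at (354,238), block_raw at (460,235), the spool at (427,240) off its end, the cell at (452,207) off its long side and the relay at (187,265). I'll enlarge these areas and get rough positions.

```bash
python3 - <<'E'
from h import *
im=cv2.imread('pics/top0.png'); c=cam('top')
a=cv2.resize(im[175:275,165:285],None,fx=4.0,fy=4.0,interpolation=cv2.INTER_CUBIC)
b=cv2.resize(im[190:265,405:485],None,fx=4.0,fy=4.0,interpolation=cv2.INTER_CUBIC)
o=np.zeros((400,800,3),np.uint8);o[:400,:480]=a;o[:300,480:]=b;cv2.imwrite('pics/crop0.png',o)
for n,u,v,z in [('fix',228,225,.059),('done',232,232,.08),('tray',354,238,.01),('raw',460,235,.032),('spool',427,240,.044),('cell',452,207,.05),('relay',187,265,.037)]:
    print(n,ray(c,u,v,z).round(3))
# tray liner
hsv=cv2.cvtColor(im,cv2.COLOR_BGR2HSV); m=((im.max(2)<75)).astype(np.uint8)
m[:200]=0;m[280:]=0;m[:,:300]=0;m[:,405:]=0
cs,_=cv2.findContours(m,0,2);k=max(cs,key=cv2.contourArea);r=cv2.minAreaRect(k);bx=cv2.boxPoints(r)
P=np.array([ray(c,*p,.006)[:2] for p in bx]);print('tray',r,P.mean(0),P.round(3))
m=((hsv[:,:,1]<40)&(hsv[:,:,2]>195)).astype(np.uint8)
m[:,:440]=0;m[:215]=0;m[260:]=0;m[:,485:]=0
cs,_=cv2.findContours(m,0,2);k=max(cs,key=cv2.contourArea);r=cv2.minAreaRect(k);P=np.array([ray(c,*p,.032)[:2] for p in cv2.boxPoints(r)])
print('raw',r,P.mean(0).round(3),P.round(3), np.degrees(np.arctan2(*(P[1:]-P[:-1]).T[::-1])),np.linalg.norm(P[1:]-P[:-1],axis=1))
E
```

```text
fix [0.552 0.15  0.059]
done [0.535 0.137 0.08 ]
tray [ 0.535 -0.116  0.01 ]
raw [ 0.542 -0.339  0.032]
spool [ 0.529 -0.267  0.044]
cell [ 0.599 -0.318  0.05 ]
relay [0.469 0.238 0.037]
tray ((353.667724609375, 237.03704833984375), (54.97879409790039, 73.91593933105469), 88.40885925292969) [ 0.53857172 -0.11486163] [[ 0.596 -0.032]
 [ 0.602 -0.194]
 [ 0.482 -0.197]
 [ 0.475 -0.037]]
raw ((460.1764831542969, 233.70590209960938), (19.402849197387695, 28.619203567504883), 75.96376037597656) [ 0.545 -0.339] [[ 0.557 -0.305]
 [ 0.573 -0.364]
 [ 0.533 -0.373]
 [ 0.517 -0.314]] [ -75.04891203 -167.39738415  104.92425464] [0.06101393 0.04124021 0.06071019]
```

View pics/crop0.png

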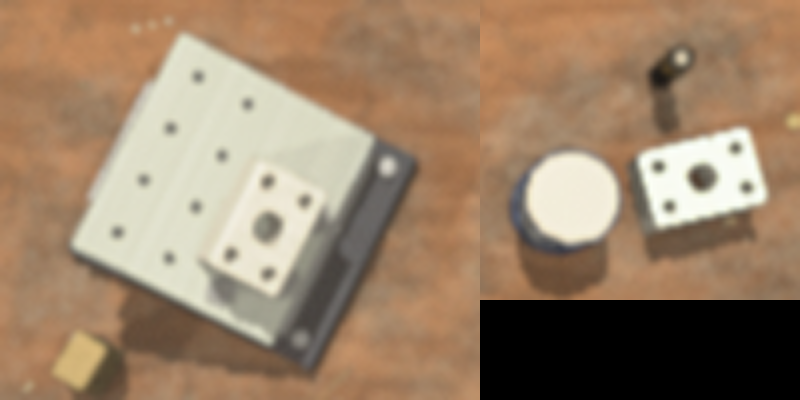

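The crop shows the plate corners at (185,35) and (75,245) on the high edge, and (375,135) and (275,345) on the low edge. Block_raw's top is clear, with the spool off its end and the cell off its far long side.

```bash
python3 - <<'E'
from h import *
c=cam('top')
pts=[(185,35,.0862),(75,245,.0862),(275,345,.0318),(375,135,.0318)]
P=np.array([ray(c,165+(u+.5)/4-.5,175+(v+.5)/4-.5,z) for u,v,z in pts]);print(P.round(3))
ctr=P.mean(0)
x=(P[0]+P[1]-P[2]-P[3])[:2];y=(P[1]+P[2]-P[0]-P[3])[:2]
print(ctr,np.linalg.norm(x)/2/np.cos(np.radians(28)),np.linalg.norm(y)/2,'head x',np.degrees(np.arctan2(x[1],x[0])),'y',np.degrees(np.arctan2(y[1],y[0])))
psi=np.arctan2(x[1],x[0])
def nest(ctr,psi):
    t=np.radians(28);ch=np.array([np.cos(psi),np.sin(psi),0]);zz=np.array([0,0,1.])
    xn=np.cos(t)*ch+np.sin(t)*zz; zn=-np.sin(t)*ch+np.cos(t)*zz; yn=np.cross(zn,xn); return np.column_stack([xn,yn,zn])
N=nest(ctr,psi);o=np.r_[ctr[:2],.059]
for p in [(-20,10,0),(-20,10,32)]: print(p,(o+N@np.array(p)/1e3).round(4))
# done top centre: crop centre bore
print('bore should be',proj(c,o+N@np.array([-.02,.01,.032])),'seen',165+267.5/4-.5,175+228.5/4-.5)
E
```

```text
[[0.634 0.184 0.086]
 [0.524 0.235 0.086]
 [0.48  0.141 0.032]
 [0.594 0.091 0.032]]
[0.55807666 0.16280702 0.059     ] 0.11598628609741692 0.12289806834748306 head x 65.47906004183679 y 155.72777201245583
(-20, 10, 0) [0.5416 0.1509 0.0496]
(-20, 10, 32) [0.5354 0.1372 0.0779]
bore should be [232.2349353  231.75795269] seen 231.375 231.625
```

```bash
cat >> h.py <<'E'
def nest(psi):
    t=np.radians(28);p=np.radians(psi);ch=np.array([np.cos(p),np.sin(p),0]);zz=np.array([0,0,1.])
    xn=np.cos(t)*ch+np.sin(t)*zz; zn=-np.sin(t)*ch+np.cos(t)*zz; return np.column_stack([xn,np.cross(zn,xn),zn])
def toolN(N): return np.column_stack([N[:,1],N[:,0],-N[:,2]])
def down(hx): # tool down, tool x heading deg
    a=np.radians(hx);x=np.array([np.cos(a),np.sin(a),0]);z=np.array([0,0,-1.]);return np.column_stack([x,np.cross(z,x),z])
def delta(p,Rt,s=None):
    s=s or manip.get_state();Rc=q2R(s['ee_rot'])
    w=np.degrees(R.from_matrix(Rc.T@Rt).as_rotvec())
    print('trans first mm',(Rc.T@(p-s['position'])*1e3).round(1),'then turn',w.round(2),'| trans after turn',(Rt.T@(p-s['position'])*1e3).round(1))
psi=65.6; O=np.array([.557,.162,.059])
E
python3 - <<'E'
from h import *
N=nest(psi);b=O+N@[-.02,.01,0]; delta(b+N@[0,0,.15],toolN(N))
E
```

```text
trans first mm [-475.9 -368.1   49. ] then turn [-28.02  -2.56  10.28] | trans after turn [-535.  -265.9  -86.5]
```

```bash
python3 -m handwheel '[{"translation":[-0.032,-0.0245,0.0033],"angular":[0,0,0],"hand":0},{"translation":[-0.032,-0.0245,0.0033],"angular":[0,0,0],"hand":0},{"translation":[-0.032,-0.0245,0.0033],"angular":[0,0,0],"hand":0},{"translation":[-0.032,-0.0245,0.0033],"angular":[0,0,0],"hand":0},{"translation":[-0.032,-0.0245,0.0033],"angular":[0,0,0],"hand":0},{"translation":[-0.032,-0.0245,0.0033],"angular":[0,0,0],"hand":0},{"translation":[-0.032,-0.0245,0.0033],"angular":[0,0,0],"hand":0},{"translation":[-0.032,-0.0245,0.0033],"angular":[0,0,0],"hand":0}]' 60
python3 -m handwheel '[{"translation":[-0.032,-0.0245,0.0033],"angular":[0,0,0],"hand":0},{"translation":[-0.032,-0.0245,0.0033],"angular":[0,0,0],"hand":0},{"translation":[-0.032,-0.0245,0.0033],"angular":[0,0,0],"hand":0},{"translation":[-0.032,-0.0245,0.0033],"angular":[0,0,0],"hand":0},{"translation":[-0.032,-0.0245,0.0033],"angular":[0,0,0],"hand":0},{"translation":[-0.032,-0.0245,0.0033],"angular":[0,0,0],"hand":0},{"translation":[-0.028,-0.0245,0.0033],"angular":[0,0,0],"hand":0}]'
python3 -m handwheel '[{"translation":[0,0,0],"angular":[-5.6,-0.5,2.06],"hand":0},{"translation":[0,0,0],"angular":[-5.6,-0.5,2.06],"hand":0},{"translation":[0,0,0],"angular":[-5.6,-0.5,2.06],"hand":0},{"translation":[0,0,0],"angular":[-5.6,-0.5,2.06],"hand":0},{"translation":[0,0,0],"angular":[-5.6,-0.5,2.06],"hand":0},{"translation":[0,0,0],"angular":[0,0,0],"hand":0},{"translation":[0,0,0],"angular":[0,0,0],"hand":0}]'
python3 - <<'E'
from h import *
N=nest(psi);b=O+N@[-.02,.01,0]; delta(b+N@[0,0,.15],toolN(N))
s,im=snap('wrist','w1.png');c=cam('wrist',s)
for p in [(58,-62,0),(58,62,0),(-58,62,0),(-58,-62,0),(-20,10,32),(-20,45,10),(-45,-9,10),(-45,29,10)]: print(p,proj(c,O+N@np.array(p)/1e3).round(1))
E
```

```text
clock: 0.77
position: [0.3401, 0.3046, 0.2046]
ee_rot: [-0.0, 0.121, 0.993, -0.0]
contact_force: [0.3, 0.9, -0.5]
width: 0.0855
gripper_force: 0.0
clock: 1.35
position: [0.5132, 0.085, 0.1813]
ee_rot: [0.0, 0.121, 0.993, 0.0]
contact_force: [1.3, 0.5, -0.3]
width: 0.0854
gripper_force: 0.0
clock: 1.93
position: [0.5112, 0.0858, 0.181]
ee_rot: [0.05, 0.207, 0.948, 0.237]
contact_force: [-0.2, -0.4, -0.1]
width: 0.0854
gripper_force: 0.0
trans first mm [-0.2  0.7 -0.8] then turn [-0.02 -0.11 -0.25] | trans after turn [-0.2  0.7 -0.8]
(58, -62, 0) [404.8 297.4]
(58, 62, 0) [415.1 157.9]
(-58, 62, 0) [271.4 158.6]
(-58, -62, 0) [277.1 297.9]
(-20, 10, 32) [318.8 231.3]
(-20, 45, 10) [318.5 181.3]
(-45, -9, 10) [289. 246.]
(-45, 29, 10) [287.6 201.3]
```

View pics/w1.png

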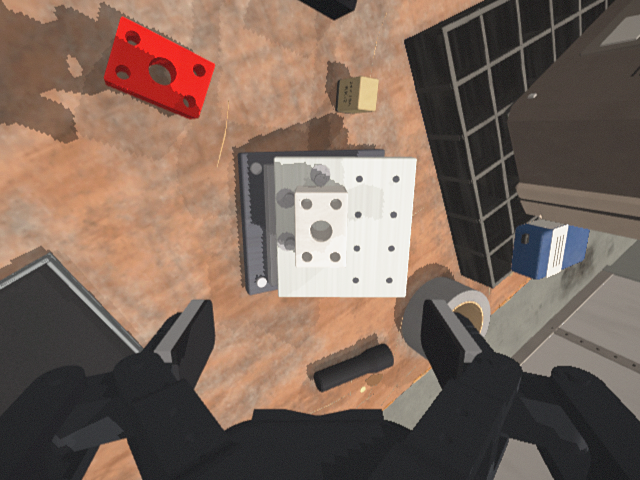

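The wrist view confirms the model: bore seen at (321,231) against a predicted (319,231), and plate corners within about 3 px. I'll shift the fixture estimate 1.5 mm uphill and descend.

```bash
sed -i 's/^psi=.*/psi=65.6; O=np.array([.5577,.1631,.059])/' h.py
python3 -m handwheel '[{"translation":[0,0.0018,0.035],"angular":[0,-0.1,-0.2],"hand":0},{"translation":[0,0,0.035],"angular":[0,0,0],"hand":0},{"translation":[0,0,0.03],"angular":[0,0,0],"hand":0},{"translation":[0,0,0.025],"angular":[0,0,0],"hand":0},{"translation":[0,0,0.015],"angular":[0,0,0],"hand":0},{"translation":[0,0,0],"angular":[0,0,0],"hand":0},{"translation":[0,0,0],"angular":[0,0,0],"hand":0}]' 60
python3 - <<'E'
from h import *
N=nest(psi);b=O+N@[-.02,.01,0]; delta(b+N@[0,0,.009],toolN(N))
E
```

```text
clock: 2.57
position: [0.54, 0.1502, 0.059]
ee_rot: [0.051, 0.202, 0.949, 0.237]
contact_force: [0.1, -0.8, 0.3]
width: 0.0856
gripper_force: 0.0
trans first mm [-0.8 -3.1 -0.1] then turn [ 0.04 -0.09  0.35] | trans after turn [-0.8 -3.1 -0. ]
```

```bash

python3 -m handwheel '[{"translation":[-0.001,-0.003,0],"angular":[0,0,0.3],"hand":0},{"translation":[0,0,0],"angular":[0,0,0],"hand":0.3},{"translation":[0,0,0],"angular":[0,0,0],"hand":1},{"translation":[0,0,0],"angular":[0,0,0],"hand":1},{"translation":[0,0,0],"angular":[0,0,0],"hand":1},{"translation":[0,0,0],"angular":[0,0,0],"hand":1},{"translation":[0,0,0],"angular":[0,0,0],"hand":1},{"translation":[0,0,0],"angular":[0,0,0],"hand":1}]' 60
python3 - <<'E'
from h import *
N=nest(psi);b=O+N@[-.02,.01,0]; delta(b+N@[0,0,.009],toolN(N))
E
```

```text
clock: 3.23
position: [0.5405, 0.1459, 0.0593]
ee_rot: [0.052, 0.207, 0.948, 0.238]
contact_force: [-0.6, 0.8, 7.1]
width: 0.0388
gripper_force: 61.2
trans first mm [ 1.5 -0.   2. ] then turn [ 0.22  0.13 -0.16] | trans after turn [ 1.5 -0.   2. ]
```

```bash

python3 -m handwheel '[{"translation":[0,0,-0.015],"angular":[0,0,0],"hand":1},{"translation":[0,0,-0.03],"angular":[0,0,0],"hand":1},{"translation":[0,0,-0.035],"angular":[0,0,0],"hand":1},{"translation":[0,0,-0.035],"angular":[0,0,0],"hand":1},{"translation":[0,0,0],"angular":[0,0,0],"hand":1}]' 60
python3 - <<'E'
from h import *
s,im=snap('wrist','w2.png')
delta(np.array([.538,-.116,.07]),down(155.6),s)
E
```

```text
clock: 3.65
position: [0.5199, 0.0935, 0.1644]
ee_rot: [0.057, 0.206, 0.948, 0.236]
contact_force: [1.3, -0.2, -2.2]
width: 0.0387
gripper_force: 63.3
trans first mm [-103.  -206.2   -2. ] then turn [28.12  0.63 -0.13] | trans after turn [-103.  -183.3   94.4]
```

View pics/w2.png

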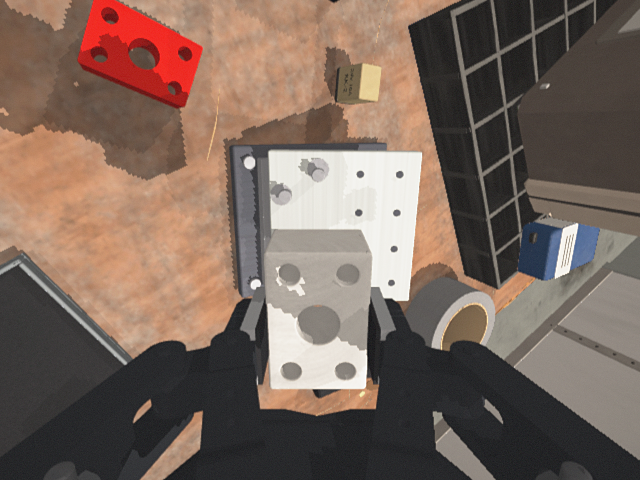

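The block is held square in the pads, and the end pin (317,165) and one side pin (281,190) are now visible. Next is the tray.

```bash

python3 -m handwheel '[{"translation":[0,0,0],"angular":[7.03,0.16,0],"hand":1},{"translation":[0,0,0],"angular":[7.03,0.16,0],"hand":1},{"translation":[0,0,0],"angular":[7.03,0.16,0],"hand":1},{"translation":[0,0,0],"angular":[7.03,0.16,0],"hand":1},{"translation":[-0.0172,-0.0306,0],"angular":[0,0,0],"hand":1},{"translation":[-0.0172,-0.0306,0],"angular":[0,0,0],"hand":1},{"translation":[-0.0172,-0.0306,0.005],"angular":[0,0,0],"hand":1},{"translation":[-0.0172,-0.0306,0.01],"angular":[0,0,0],"hand":1},{"translation":[-0.0172,-0.0306,0.015],"angular":[0,0,0],"hand":1},{"translation":[-0.0172,-0.0306,0.015],"angular":[0,0,0],"hand":1}]' 60
python3 -m handwheel '[{"translation":[0,0,0.03],"angular":[0,0,0],"hand":1},{"translation":[0,0,0.02],"angular":[0,0,0],"hand":1},{"translation":[0,0,0],"angular":[0,0,0],"hand":1},{"translation":[0,0,0],"angular":[0,0,0],"hand":1}]' 60
python3 - <<'E'
from h import *
delta(np.array([.538,-.116,.018]),down(155.6))
E
```

```text
clock: 4.53
position: [0.5342, -0.1137, 0.1111]
ee_rot: [-0.007, 0.211, 0.978, 0.002]
contact_force: [1.1, 1.0, -2.6]
width: 0.0387
gripper_force: 63.3
clock: 4.87
position: [0.5325, -0.1121, 0.0609]
ee_rot: [-0.008, 0.211, 0.977, 0.002]
contact_force: [-0.2, -0.1, -1.1]
width: 0.0387
gripper_force: 63.2
trans first mm [-7.3 -1.3 42.7] then turn [-0.   -0.99  0.01] | trans after turn [-6.6 -1.3 42.9]
```

```bash

python3 -m handwheel '[{"translation":[-0.006,-0.001,0.02],"angular":[0,-1,0],"hand":1},{"translation":[0,0,0.015],"angular":[0,0,0],"hand":1},{"translation":[0,0,0.004],"angular":[0,0,0],"hand":1},{"translation":[0,0,0.002],"angular":[0,0,0],"hand":1},{"translation":[0,0,0],"angular":[0,0,0],"hand":1},{"translation":[0,0,0],"angular":[0,0,0],"hand":1}]' 60
python3 - <<'E'
from h import *
delta(np.array([.538,-.116,.018]),down(155.6))
E
```

```text
clock: 5.37
position: [0.5404, -0.1163, 0.0231]
ee_rot: [0.004, 0.211, 0.977, -0.001]
contact_force: [-0.5, -0.8, -1.7]
width: 0.0386
gripper_force: 63.3
trans first mm [ 2.3 -0.7  5.1] then turn [0.02 0.48 0.05] | trans after turn [ 2.3 -0.7  5.1]
```

```bash

python3 -m handwheel '[{"translation":[0,0,0.002],"angular":[0,0.4,0],"hand":1},{"translation":[0,0,0.002],"angular":[0,0,0],"hand":1},{"translation":[0,0,0],"angular":[0,0,0],"hand":1}]' 60
python3 -m handwheel '[{"translation":[0,0,0.002],"angular":[0,0,0],"hand":1},{"translation":[0,0,0],"angular":[0,0,0],"hand":1}]' 60
python3 -m handwheel '[{"translation":[0,0,0.001],"angular":[0,0,0],"hand":1},{"translation":[0,0,0],"angular":[0,0,0],"hand":1}]' 60
```

```text
clock: 5.62
position: [0.5397, -0.1165, 0.0181]
ee_rot: [-0.0, 0.211, 0.977, 0.0]
contact_force: [-0.3, -0.2, -2.9]
width: 0.039
gripper_force: 63.3
clock: 5.78
position: [0.5395, -0.1164, 0.0158]
ee_rot: [-0.0, 0.211, 0.977, 0.0]
contact_force: [-0.2, -0.7, -2.5]
width: 0.0386
gripper_force: 63.4
clock: 5.95
position: [0.5395, -0.1165, 0.0158]
ee_rot: [-0.0, 0.211, 0.977, 0.0]
contact_force: [-1.1, -0.4, 3.8]
width: 0.0391
gripper_force: 64.0
```

```bash

python3 -m handwheel '[{"translation":[0,0,0],"angular":[0,0,0],"hand":0.5},{"translation":[0,0,0],"angular":[0,0,0],"hand":0},{"translation":[0,0,0],"angular":[0,0,0],"hand":0},{"translation":[0,0,0],"angular":[0,0,0],"hand":0},{"translation":[0,0,-0.03],"angular":[0,0,0],"hand":0},{"translation":[0,0,-0.04],"angular":[0,0,0],"hand":0},{"translation":[0,0,-0.04],"angular":[0,0,0],"hand":0},{"translation":[0,0,-0.03],"angular":[0,0,0],"hand":0.25}]' 60
python3 - <<'E'
from h import *
delta(np.array([.545,-.339,.16]),down(104.5))
E
```

```text
clock: 6.62
position: [0.5403, -0.1166, 0.1578]
ee_rot: [0.001, 0.211, 0.977, -0.0]
contact_force: [0.5, -0.4, -0.1]
width: 0.0755
gripper_force: 0.0
trans first mm [ -96.  -200.6   -2. ] then turn [ 0.07  0.1  51.12] | trans after turn [-216.4  -51.1   -2.2]
```

```bash

python3 -m handwheel '[{"translation":[-0.016,-0.0334,0],"angular":[0,0,0],"hand":0.25},{"translation":[-0.016,-0.0334,0],"angular":[0,0,0],"hand":0.25},{"translation":[-0.016,-0.0334,0],"angular":[0,0,0],"hand":0.25},{"translation":[-0.016,-0.0334,0],"angular":[0,0,0],"hand":0.25},{"translation":[-0.016,-0.0334,0],"angular":[0,0,0],"hand":0.25},{"translation":[-0.016,-0.0334,0],"angular":[0,0,0],"hand":0.25}]' 60
python3 -m handwheel '[{"translation":[0,0,0],"angular":[0,0,6.4],"hand":0.25},{"translation":[0,0,0],"angular":[0,0,6.4],"hand":0.25},{"translation":[0,0,0],"angular":[0,0,6.4],"hand":0.25},{"translation":[0,0,0],"angular":[0,0,6.4],"hand":0.25},{"translation":[0,0,0],"angular":[0,0,6.4],"hand":0.25},{"translation":[0,0,0],"angular":[0,0,6.4],"hand":0.25},{"translation":[0,0,0],"angular":[0,0,6.4],"hand":0.25},{"translation":[0,0,0],"angular":[0,0,6.4],"hand":0.25},{"translation":[0,0,0],"angular":[0,0,0],"hand":0.25},{"translation":[0,0,0],"angular":[0,0,0],"hand":0.25}]' 60
python3 - <<'E'
from h import *
s,im=snap('wrist','w3.png');c=cam('wrist',s)
hsv=cv2.cvtColor(im,cv2.COLOR_RGB2HSV); m=((hsv[:,:,1]<40)&(hsv[:,:,2]>190)).astype(np.uint8)
cs,_=cv2.findContours(m,0,2)
for k in cs:
    if cv2.contourArea(k)<800: continue
    r=cv2.minAreaRect(k);P=np.array([ray(c,*p,.032)[:2] for p in cv2.boxPoints(r)])
    d=P[1:]-P[:-1];print(np.round(r[0],1),P.mean(0).round(4),np.degrees(np.arctan2(d[:,1],d[:,0])).round(1),np.linalg.norm(d,axis=1).round(4))
print(proj(c,(.545,-.339,.032)))
delta(np.array([.545,-.339,.16]),down(104.5))
E
```

```text
clock: 7.12
position: [0.5439, -0.3402, 0.1547]
ee_rot: [-0.0, 0.211, 0.977, 0.0]
contact_force: [0.1, 0.4, 0.1]
width: 0.0641
gripper_force: 0.0
clock: 7.95
position: [0.5441, -0.3385, 0.1546]
ee_rot: [-0.001, 0.612, 0.791, -0.0]
contact_force: [0.6, 0.5, 0.5]
width: 0.0643
gripper_force: 0.0
[ 38.7 278.1] [ 0.3349 -0.4367] [  34.8  -66.4 -144.5] [0.075  0.0309 0.0777]
[599.2 278.3] [ 0.7756 -0.3229] [ 97.3  -4.8 -80.4] [0.0719 0.0387 0.0737]
[317.  227.5] [ 0.5435 -0.3388] [103.3  14.6 -74.2] [0.0588 0.0391 0.0588]
[324.  130.8] [ 0.5302 -0.2677] [  65.5  -20.1 -112. ] [0.0483 0.0476 0.0498]
[318.80290535 229.33865727]
trans first mm [-0.7  0.7 -5.4] then turn [-0.05 -0.05  0.07] | trans after turn [-0.7  0.7 -5.3]
```

View pics/w3.png

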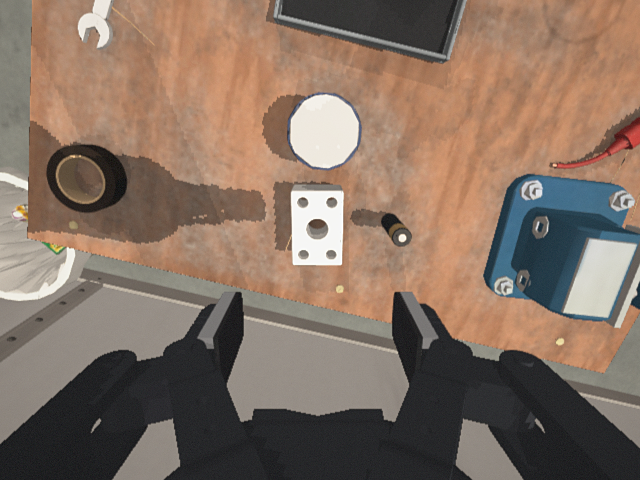

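Block_raw is centred at (317,228) with the spool at (324,131) and the cell at (398,235). It lies at world (0.5435, -0.3388), aligned with the gripper, so I'll descend.

```bash

python3 -m handwheel '[{"translation":[0,0,0.035],"angular":[0,0,0],"hand":0.25},{"translation":[0,0,0.035],"angular":[0,0,0],"hand":0.25},{"translation":[0,0,0.03],"angular":[0,0,0],"hand":0.25},{"translation":[0,0,0],"angular":[0,0,0],"hand":0.25},{"translation":[0,0,0],"angular":[0,0,0],"hand":0.25}]' 60
python3 - <<'E'
from h import *
delta(np.array([.5435,-.3388,.0105]),down(104.4))
E
```

```text
clock: 8.42
position: [0.5432, -0.3378, 0.0534]
ee_rot: [-0.002, 0.612, 0.791, -0.0]
contact_force: [0.5, 0.1, 0.5]
width: 0.064
gripper_force: 0.0
trans first mm [-1.3  0.2 42.9] then turn [-0.18 -0.22  0.09] | trans after turn [-1.1  0.1 42.9]
```

```bash

python3 -m handwheel '[{"translation":[-0.001,0,0.025],"angular":[-0.2,-0.2,0],"hand":0.25},{"translation":[0,0,0.015],"angular":[0,0,0],"hand":0.25},{"translation":[0,0,0.003],"angular":[0,0,0],"hand":0.25},{"translation":[0,0,0],"angular":[0,0,0],"hand":0.25},{"translation":[0,0,0],"angular":[0,0,0],"hand":1},{"translation":[0,0,0],"angular":[0,0,0],"hand":1},{"translation":[0,0,0],"angular":[0,0,0],"hand":1},{"translation":[0,0,0],"angular":[0,0,0],"hand":1},{"translation":[0,0,0],"angular":[0,0,0],"hand":1}]' 60
python3 - <<'E'
from h import *
delta(np.array([.5435,-.3388,.0105]),down(104.4))
E
```

```text
clock: 9.17
position: [0.5457, -0.3407, 0.0143]
ee_rot: [0.004, 0.613, 0.79, 0.0]
contact_force: [-1.0, -1.3, 6.2]
width: 0.0385
gripper_force: 63.2
trans first mm [ 2.4 -1.7  3.7] then turn [0.31 0.37 0.04] | trans after turn [ 2.3 -1.7  3.8]
```

```bash

python3 -m handwheel '[{"translation":[0,0,-0.02],"angular":[0,0,0],"hand":1},{"translation":[0,0,-0.04],"angular":[0,0,0],"hand":1},{"translation":[0,0,-0.04],"angular":[0,0,0],"hand":1},{"translation":[0,0,-0.04],"angular":[0,0,0],"hand":1},{"translation":[0,0,-0.03],"angular":[0,0,0],"hand":1},{"translation":[0,0,0],"angular":[0,0,0],"hand":1}]' 60
python3 - <<'E'
from h import *
N=nest(psi);b=O+N@[.002,-.010,.10]; delta(b,down(155.6))
E
```

```text
clock: 9.67
position: [0.5473, -0.3417, 0.1905]
ee_rot: [0.01, 0.613, 0.79, 0.0]
contact_force: [0.7, -0.8, -1.4]
width: 0.0393
gripper_force: 62.3
trans first mm [445.4 114.8  37. ] then turn [  0.27   1.12 -51.17] | trans after turn [189.1 418.8  42.2]
```

```bash

python3 -m handwheel '[{"translation":[0.0371,0.0096,0],"angular":[0,0,0],"hand":1},{"translation":[0.0371,0.0096,0],"angular":[0,0,0],"hand":1},{"translation":[0.0371,0.0096,0],"angular":[0,0,0],"hand":1},{"translation":[0.0371,0.0096,0],"angular":[0,0,0],"hand":1},{"translation":[0.0371,0.0096,0],"angular":[0,0,0],"hand":1},{"translation":[0.0371,0.0096,0],"angular":[0,0,0],"hand":1}]' 60
python3 -m handwheel '[{"translation":[0.0371,0.0096,0],"angular":[0,0,0],"hand":1},{"translation":[0.0371,0.0096,0],"angular":[0,0,0],"hand":1},{"translation":[0.0371,0.0096,0],"angular":[0,0,0],"hand":1},{"translation":[0.0371,0.0096,0],"angular":[0,0,0],"hand":1},{"translation":[0.0371,0.0096,0],"angular":[0,0,0],"hand":1},{"translation":[0.0371,0.0096,0],"angular":[0,0,0],"hand":1},{"translation":[0,0,0],"angular":[0,0,-6.4],"hand":1},{"translation":[0,0,0],"angular":[0,0,-6.4],"hand":1},{"translation":[0,0,0],"angular":[0,0,-6.4],"hand":1},{"translation":[0,0,0],"angular":[0,0,-6.4],"hand":1}]' 60
python3 -m handwheel '[{"translation":[0,0,0],"angular":[0,0,-6.4],"hand":1},{"translation":[0,0,0],"angular":[0,0,-6.4],"hand":1},{"translation":[0,0,0],"angular":[0,0,-6.4],"hand":1},{"translation":[0,0,0],"angular":[0,0,-6.4],"hand":1},{"translation":[0,0,0],"angular":[-7,0,0],"hand":1},{"translation":[0,0,0],"angular":[-7,0,0],"hand":1},{"translation":[0,0,0],"angular":[-7,0,0],"hand":1},{"translation":[0,0,0],"angular":[-7,0,0],"hand":1},{"translation":[0,0,0],"angular":[0,0,0],"hand":1},{"translation":[0,0,0],"angular":[0,0,0],"hand":1}]' 60
python3 - <<'E'
from h import *
N=nest(psi);b=O+N@[.002,-.010,.10]; delta(b,toolN(N))
E
```

```text
clock: 10.17
position: [0.5431, -0.1072, 0.1805]
ee_rot: [0.001, 0.613, 0.79, 0.0]
contact_force: [1.1, 0.7, -1.7]
width: 0.0386
gripper_force: 62.1
clock: 11.0
position: [0.5436, 0.1213, 0.1799]
ee_rot: [0.001, 0.419, 0.908, -0.001]
contact_force: [-0.8, -0.5, -2.8]
width: 0.0384
gripper_force: 62.1
clock: 11.83
position: [0.5432, 0.1189, 0.1794]
ee_rot: [0.051, 0.207, 0.948, 0.235]
contact_force: [-0.5, 0.3, -3.1]
width: 0.0384
gripper_force: 62.3
trans first mm [ -4.9 -13.6  28.1] then turn [-0.21  0.12 -0.19] | trans after turn [ -5.  -13.8  28. ]
```

```bash

python3 -m handwheel '[{"translation":[-0.005,-0.0138,0.03],"angular":[-0.2,0.1,-0.2],"hand":1},{"translation":[0,0,0.03],"angular":[0,0,0],"hand":1},{"translation":[0,0,0],"angular":[0,0,0],"hand":1},{"translation":[0,0,0],"angular":[0,0,0],"hand":1}]' 60
python3 - <<'E'
from h import *
N=nest(psi);b=O+N@[.002,-.010,.020]; delta(b,toolN(N))
s,im=snap('wrist','w4.png')
c=cam('wrist',s);print([proj(c,O+N@np.array(p)/1e3).round(0) for p in [(58,62,0),(-58,62,0),(58,-62,0)]])
E
```

```text
clock: 12.17
position: [0.5553, 0.135, 0.1205]
ee_rot: [0.051, 0.201, 0.949, 0.237]
contact_force: [-0.7, 0.6, -2.7]
width: 0.039
gripper_force: 62.3
trans first mm [-0.7 -3.5 46.8] then turn [ 0.06 -0.15  0.43] | trans after turn [-0.6 -3.4 46.8]
[array([411., 135.]), array([207., 134.]), array([396., 328.])]
```

View pics/w4.png

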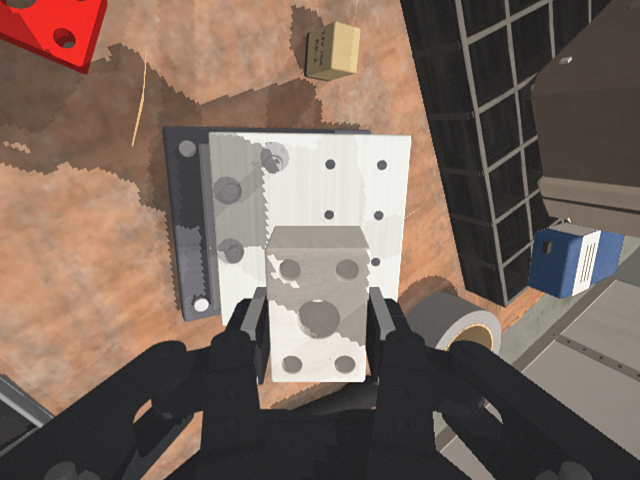

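The block is square in the grip and parallel to the plate, whose corners at (411,137) and (209,134) match the prediction. I'll lower it.

```bash

python3 -m handwheel '[{"translation":[0,-0.0034,0.025],"angular":[0,-0.1,0.4],"hand":1},{"translation":[0,0,0.02],"angular":[0,0,0],"hand":1},{"translation":[0,0,0.002],"angular":[0,0,0],"hand":1},{"translation":[0,0,0],"angular":[0,0,0],"hand":1},{"translation":[0,0,0],"angular":[0,0,0],"hand":1}]' 60
python3 - <<'E'
from h import *
N=nest(psi);b=O+N@[.002,-.010,.0143]; delta(b,toolN(N)); print(N.T@manip.get_state()['contact_force'])
E
```

```text
clock: 12.63
position: [0.5651, 0.1507, 0.0801]
ee_rot: [0.054, 0.205, 0.948, 0.238]
contact_force: [-1.0, -0.1, -2.7]
width: 0.0385
gripper_force: 62.3
trans first mm [ 1.9 -0.6  8.2] then turn [0.21 0.31 0.03] | trans after turn [ 1.8 -0.6  8.2]
[-1.7189959   0.9260283  -2.18546732]
```

```bash
cat > f.py <<'E'
from h import *
s=manip.get_state();N=nest(psi);print('nest pos',(N.T@(s['position']-O)*1e3).round(1),'F nest',(N.T@s['contact_force']).round(1),'M',(N.T@s['moment']).round(2))
delta(s['position'],toolN(N),s)
E
for i in 1; do python3 -m handwheel '[{"translation":[0,0,0.003],"angular":[0.1,0.2,0],"hand":1},{"translation":[0,0,0.002],"angular":[0,0,0],"hand":1},{"translation":[0,0,0],"angular":[0,0,0],"hand":1}]' 60 >/dev/null; done; python3 f.py
python3 -m handwheel '[{"translation":[0,0,0.002],"angular":[0,0,0],"hand":1},{"translation":[0,0,0],"angular":[0,0,0],"hand":1}]' 60 >/dev/null; python3 f.py
python3 -m handwheel '[{"translation":[0,0,0.001],"angular":[0,0,0],"hand":1},{"translation":[0,0,0],"angular":[0,0,0],"hand":1}]' 60 >/dev/null; python3 f.py
```

```text
nest pos [  1.7 -11.4  16.8] F nest [-1.4 -0.  -2.3] M [0.01 0.37 0.04]
trans first mm [0. 0. 0.] then turn [ 0.09  0.06 -0.06] | trans after turn [0. 0. 0.]
nest pos [  1.6 -11.4  14.8] F nest [-0.9  0.4  2.2] M [-0.    0.37  0.01]
trans first mm [0. 0. 0.] then turn [ 0.1   0.06 -0.07] | trans after turn [0. 0. 0.]
nest pos [  1.6 -11.2  14.6] F nest [-2.6  2.1 11.3] M [ 0.21  0.49 -0.04]
trans first mm [0. 0. 0.] then turn [ 0.1   0.06 -0.03] | trans after turn [0. 0. 0.]
```

```bash

python3 -m handwheel '[{"translation":[0,0,0.001],"angular":[0,0,0],"hand":1},{"translation":[0,0,0],"angular":[0,0,0],"hand":1},{"translation":[0,0,0],"angular":[0,0,0],"hand":1},{"translation":[0,0,0],"angular":[0,0,0],"hand":1}]' 60 >/dev/null; python3 f.py
```

```text
nest pos [  1.6 -11.2  14.5] F nest [-3.1  4.1 19.9] M [ 0.42  0.7  -0.07]
trans first mm [0. 0. 0.] then turn [ 0.11  0.09 -0.  ] | trans after turn [0. 0. 0.]
```

```bash

python3 -m handwheel '[{"translation":[0,0,-0.001],"angular":[0.1,0.1,0],"hand":1},{"translation":[0,-0.004,0],"angular":[0,0,0],"hand":1},{"translation":[0,-0.004,0],"angular":[0,0,0],"hand":1},{"translation":[0,-0.004,0],"angular":[0,0,0],"hand":1},{"translation":[0,-0.004,0],"angular":[0,0,0],"hand":1},{"translation":[0,-0.002,0],"angular":[0,0,0],"hand":1},{"translation":[0,0,0],"angular":[0,0,0],"hand":1}]' 60 >/dev/null; python3 f.py
python3 -m handwheel '[{"translation":[0,-0.001,0],"angular":[0,0,0],"hand":1},{"translation":[0,-0.001,0],"angular":[0,0,0],"hand":1},{"translation":[0,0,0],"angular":[0,0,0],"hand":1}]' 60 >/dev/null; python3 f.py
python3 -m handwheel '[{"translation":[0,-0.001,0],"angular":[0,0,0],"hand":1},{"translation":[0,0,0],"angular":[0,0,0],"hand":1}]' 60 >/dev/null; python3 f.py
```

```text
nest pos [-15.  -13.   14.6] F nest [3.1 0.8 8.7] M [-0.2  -0.41  0.05]
trans first mm [0. 0. 0.] then turn [ 0.16  0.14 -0.09] | trans after turn [0. 0. 0.]
nest pos [-16.6 -13.   14.6] F nest [ 3.2 -0.2  8.6] M [-0.18 -0.5   0.07]
trans first mm [0. 0. 0.] then turn [ 0.18  0.14 -0.08] | trans after turn [0. 0. 0.]
nest pos [-17.6 -13.1  14.6] F nest [3.4 0.3 7.8] M [-0.23 -0.59  0.1 ]
trans first mm [0. 0. 0.] then turn [ 0.19  0.14 -0.08] | trans after turn [0. 0. 0.]
```

```bash

python3 -m handwheel '[{"translation":[0,-0.001,0],"angular":[0,0,0],"hand":1},{"translation":[0,0,0],"angular":[0,0,0],"hand":1}]' 60 >/dev/null; python3 f.py
python3 -m handwheel '[{"translation":[0,-0.001,0],"angular":[0,0,0],"hand":1},{"translation":[0,0,0],"angular":[0,0,0],"hand":1}]' 60 >/dev/null; python3 f.py
python3 -m handwheel '[{"translation":[0,-0.001,0],"angular":[0,0,0],"hand":1},{"translation":[0,0,0],"angular":[0,0,0],"hand":1}]' 60 >/dev/null; python3 f.py
```

```text
nest pos [-18.5 -13.1  14.6] F nest [3.5 0.4 8.1] M [-0.2  -0.56  0.05]
trans first mm [0. 0. 0.] then turn [ 0.19  0.14 -0.08] | trans after turn [0. 0. 0.]
nest pos [-19.5 -13.1  14.6] F nest [4.1 0.1 7.9] M [-0.15 -0.57  0.08]
trans first mm [0. 0. 0.] then turn [ 0.19  0.15 -0.08] | trans after turn [0. 0. 0.]
nest pos [-20.2 -13.1  14.6] F nest [ 4.7 -0.3  7.5] M [-0.2  -0.75  0.09]
trans first mm [0. 0. 0.] then turn [ 0.23  0.14 -0.1 ] | trans after turn [0. 0. 0.]
```

```bash

python3 -m handwheel '[{"translation":[0,-0.001,0],"angular":[0,0,0],"hand":1},{"translation":[0,0,0],"angular":[0,0,0],"hand":1}]' 60 >/dev/null; python3 f.py
python3 -m handwheel '[{"translation":[0,-0.001,0],"angular":[0,0,0],"hand":1},{"translation":[0,0,0],"angular":[0,0,0],"hand":1}]' 60 >/dev/null; python3 f.py
```

```text
nest pos [-20.3 -13.1  14.6] F nest [ 7.6 -0.   7.4] M [-0.16 -1.2   0.04]
trans first mm [0. 0. 0.] then turn [ 0.32  0.13 -0.14] | trans after turn [0. 0. 0.]
nest pos [-20.4 -13.2  14.7] F nest [10.6  0.8  5.8] M [-0.13 -1.67  0.03]
trans first mm [0. 0. 0.] then turn [ 0.41  0.13 -0.17] | trans after turn [0. 0. 0.]
```

Long-side contact came at x -20.3, with Fx rising. Next I slide along the side pins towards the end pin.

```bash

python3 -m handwheel '[{"translation":[0,0,0.0005],"angular":[0.2,0,0],"hand":1},{"translation":[0,0,0],"angular":[0,0,0],"hand":1},{"translation":[0.004,0,0],"angular":[0,0,0],"hand":1},{"translation":[0.004,0,0],"angular":[0,0,0],"hand":1},{"translation":[0.004,0,0],"angular":[0,0,0],"hand":1},{"translation":[0.003,0,0],"angular":[0,0,0],"hand":1},{"translation":[0.002,0,0],"angular":[0,0,0],"hand":1},{"translation":[0,0,0],"angular":[0,0,0],"hand":1}]' 60 >/dev/null; python3 f.py
python3 -m handwheel '[{"translation":[0.001,0,0],"angular":[0,0,0],"hand":1},{"translation":[0.001,0,0],"angular":[0,0,0],"hand":1},{"translation":[0,0,0],"angular":[0,0,0],"hand":1}]' 60 >/dev/null; python3 f.py
```

```text
nest pos [-20.2  -1.2  14.7] F nest [ 9.7 -7.7  0.6] M [-1.28 -1.56 -0.12]
trans first mm [0. 0. 0.] then turn [ 0.18  0.7  -0.17] | trans after turn [0. 0. 0.]
nest pos [-20.2   0.7  14.7] F nest [ 9.9 -7.1  1.5] M [-1.29 -1.58 -0.09]
trans first mm [0. 0. 0.] then turn [ 0.18  0.69 -0.19] | trans after turn [0. 0. 0.]
```

```bash

python3 -m handwheel '[{"translation":[0.001,0,0.001],"angular":[0,0.4,0],"hand":1},{"translation":[0.002,0,0],"angular":[0,0,0],"hand":1},{"translation":[0.002,0,0],"angular":[0,0,0],"hand":1},{"translation":[0,0,0],"angular":[0,0,0],"hand":1}]' 60 >/dev/null; python3 f.py
python3 -m handwheel '[{"translation":[0.001,0,0],"angular":[0,0,0],"hand":1},{"translation":[0.001,0,0],"angular":[0,0,0],"hand":1},{"translation":[0,0,0],"angular":[0,0,0],"hand":1}]' 60 >/dev/null; python3 f.py
python3 -m handwheel '[{"translation":[0.001,0,0],"angular":[0,0,0],"hand":1},{"translation":[0,0,0],"angular":[0,0,0],"hand":1}]' 60 >/dev/null; python3 f.py
```

```text
nest pos [-20.1   3.9  14.5] F nest [ 8.4 -9.2  7. ] M [-1.49 -1.44 -0.19]
trans first mm [0. 0. 0.] then turn [ 0.17  0.51 -0.15] | trans after turn [0. 0. 0.]
nest pos [-20.1   5.6  14.5] F nest [ 8.4 -9.5  6.1] M [-1.55 -1.4  -0.15]
trans first mm [0. 0. 0.] then turn [ 0.17  0.53 -0.14] | trans after turn [0. 0. 0.]
nest pos [-20.1   6.6  14.5] F nest [ 8.6 -9.5  5.2] M [-1.6  -1.49 -0.08]
trans first mm [0. 0. 0.] then turn [ 0.17  0.53 -0.14] | trans after turn [0. 0. 0.]
```

```bash

python3 -m handwheel '[{"translation":[0.001,0,0],"angular":[0,0,0],"hand":1},{"translation":[0,0,0],"angular":[0,0,0],"hand":1}]' 60 >/dev/null; python3 f.py
python3 -m handwheel '[{"translation":[0.001,0,0],"angular":[0,0,0],"hand":1},{"translation":[0,0,0],"angular":[0,0,0],"hand":1}]' 60 >/dev/null; python3 f.py
python3 -m handwheel '[{"translation":[0.001,0,0],"angular":[0,0,0],"hand":1},{"translation":[0,0,0],"angular":[0,0,0],"hand":1}]' 60 >/dev/null; python3 f.py
```

```text
nest pos [-20.1   7.6  14.5] F nest [ 9.  -9.5  5.4] M [-1.54 -1.48 -0.08]
trans first mm [0. 0. 0.] then turn [ 0.17  0.54 -0.14] | trans after turn [0. 0. 0.]
nest pos [-20.1   8.6  14.5] F nest [ 9.1 -9.7  5.7] M [-1.55 -1.42 -0.02]
trans first mm [0. 0. 0.] then turn [ 0.17  0.53 -0.14] | trans after turn [0. 0. 0.]
nest pos [-20.1   8.9  14.6] F nest [  8.5 -10.    4.9] M [-1.7  -1.41 -0.1 ]
trans first mm [0. 0. 0.] then turn [ 0.16  0.61 -0.14] | trans after turn [0. 0. 0.]
```

```bash

python3 -m handwheel '[{"translation":[0.001,0,0],"angular":[0,0,0],"hand":1},{"translation":[0,0,0],"angular":[0,0,0],"hand":1}]' 60 >/dev/null; python3 f.py
python3 -m handwheel '[{"translation":[0.001,0,0],"angular":[0,0,0],"hand":1},{"translation":[0,0,0],"angular":[0,0,0],"hand":1},{"translation":[0,0,0],"angular":[0,0,0],"hand":1},{"translation":[0,0,0],"angular":[0,0,0],"hand":1}]' 60 >/dev/null; python3 f.py
```

```text
nest pos [-20.1   9.   14.6] F nest [  9.1 -11.7   3.2] M [-1.93 -1.38 -0.08]
trans first mm [0. 0. 0.] then turn [ 0.15  0.71 -0.14] | trans after turn [0. 0. 0.]
nest pos [-20.1   9.   14.7] F nest [  8.6 -12.6   2.3] M [-2.2  -1.4  -0.08]
trans first mm [0. 0. 0.] then turn [ 0.15  0.8  -0.14] | trans after turn [0. 0. 0.]
```

Contact with the end pin: motion stopped at y 9.0 and the force rose. I'll press it flat, then release.

```bash

python3 -m handwheel '[{"translation":[0,0,0.001],"angular":[0,0.3,0],"hand":1},{"translation":[0,0.001,0],"angular":[0,0,0],"hand":1},{"translation":[0,0,0],"angular":[0,0,0],"hand":1},{"translation":[0,0,0],"angular":[0,0,0],"hand":1}]' 30 >/dev/null; python3 f.py
python3 -m handwheel '[{"translation":[0,0,0],"angular":[0,0,0],"hand":0.45},{"translation":[0,0,0],"angular":[0,0,0],"hand":0.3},{"translation":[0,0,0],"angular":[0,0,0],"hand":0.2},{"translation":[0,0,0],"angular":[0,0,0],"hand":0.1},{"translation":[0,0,0],"angular":[0,0,0],"hand":0.1}]' 30; python3 f.py
python3 -m handwheel '[{"translation":[0,0,-0.02],"angular":[0,0,0],"hand":0.1},{"translation":[0,0,-0.03],"angular":[0,0,0],"hand":0.1},{"translation":[0,0,-0.04],"angular":[0,0,0],"hand":0.1},{"translation":[0,0,-0.04],"angular":[0,0,0],"hand":0.1},{"translation":[0,0,0],"angular":[0,0,0],"hand":0.1},{"translation":[0,0,0],"angular":[0,0,0],"hand":0.1}]' 30
python3 - <<'E'
from h import *
s,im=snap('wrist','w5.png');N=nest(psi);c=cam('wrist',s)
for p in [(58,62,0),(-58,62,0),(58,-62,0)]+[(-20+a,10+b,32) for a in(-20,20) for b in(-30,30)]+[(-20,10,32)]: print(p,proj(c,O+N@np.array(p)/1e3).round(1))
s,im=snap('top','top1.png');cv2.imwrite('pics/crop1.png',cv2.resize(cv2.imread('pics/top1.png')[170:290,165:485],None,fx=2.5,fy=2.5,interpolation=2))
E
```

```text
nest pos [-20.    8.9  14.5] F nest [  3.6 -12.   14. ] M [-1.89 -0.71 -0.2 ]
trans first mm [0. 0. 0.] then turn [ 0.06  0.55 -0.08] | trans after turn [0. 0. 0.]
clock: 18.8
position: [0.5267, 0.1486, 0.0569]
ee_rot: [0.043, 0.204, 0.949, 0.236]
contact_force: [-0.5, -0.4, -0.1]
width: 0.0769
gripper_force: 0.0
nest pos [-24.   22.3  10.4] F nest [-0.5  0.3  0.2] M [ 0.01  0.25 -0.02]
trans first mm [0. 0. 0.] then turn [-0.25 -0.92 -0.11] | trans after turn [0. 0. 0.]
clock: 19.3
position: [0.5052, 0.0914, 0.1743]
ee_rot: [0.046, 0.204, 0.949, 0.236]
contact_force: [0.4, 0.1, -0.7]
width: 0.0768
gripper_force: 0.0
(58, 62, 0) [419.6 170.6]
(-58, 62, 0) [274.1 170.7]
(58, -62, 0) [408.4 310.7]
(-40, -20, 32) [296.1 281.8]
(-40, 40, 32) [294.6 205.8]
(0, -20, 32) [347.6 281.8]
(0, 40, 32) [349.5 205.8]
(-20, 10, 32) [321.9 245. ]
```

View pics/w5.png

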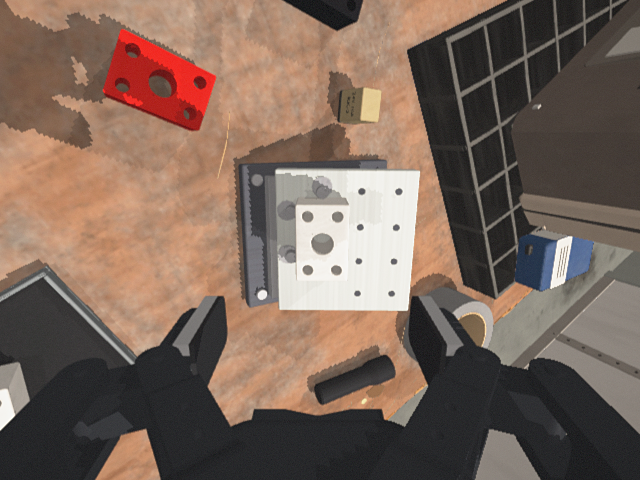

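View pics/crop1.png

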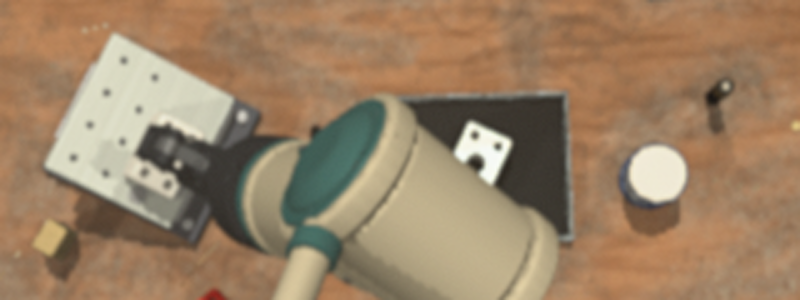

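The loaded block's bore is at (322,244), with (322,245) predicted when seated. The done block lies in the tray, and the spool, cell and relay look undisturbed. I'll compare the bore centroids numerically with the initial seated picture, w1, as a final check.

```bash
python3 - <<'E'
import cv2,numpy as np
for f,(u,v) in (('w1',(321,231)),('w5',(322,244))):
    g=cv2.cvtColor(cv2.imread(f'pics/{f}.png'),cv2.COLOR_BGR2GRAY)
    for x0,x1,y0,y1,t in ((-30,30,-42,42,190),):
        G=g[v+y0:v+y1,u+x0:u+x1]; m=(G<165).astype(np.uint8)
        n,l,st,ce=cv2.connectedComponentsWithStats(m)
        print(f,[(ce[i].round(1)+[u+x0,v+y0],st[i,4]) for i in range(1,n) if 40<st[i,4]<700])
    m=(g[:,340:430]<150).astype(np.uint8);n,l,st,ce=cv2.connectedComponentsWithStats(m)
    print(' plate holes',[(ce[i].round(1)+[340,0]).tolist() for i in range(1,n) if 15<st[i,4]<80 and 165<ce[i][1]<300])
E
```

```text
w1 [(array([303.1, 208.8]), np.int32(405)), (array([306.2, 203.5]), np.int32(90)), (array([335.6, 203.6]), np.int32(93)), (array([320.9, 230.4]), np.int32(352)), (array([306.5, 256.3]), np.int32(75)), (array([334.6, 256.6]), np.int32(75))]
 plate holes [[358.9, 178.6], [395.5, 178.6], [425.8, 181.6], [418.3, 188.1], [357.5, 214.5], [393.3, 214.4], [412.1, 249.1], [356.5, 248.0], [390.8, 248.1], [411.1, 262.3], [355.3, 279.9], [388.8, 280.0]]
w5 [(array([302.3, 222.7]), np.int32(350)), (array([307.2, 216.3]), np.int32(95)), (array([337.1, 216.5]), np.int32(95)), (array([322.1, 243.4]), np.int32(361)), (array([307.4, 269.6]), np.int32(77)), (array([336. , 269.8]), np.int32(77))]
 plate holes [[419.6, 166.0], [361.4, 191.0], [398.3, 191.4], [427.5, 191.1], [422.2, 198.0], [340.8, 216.2], [359.8, 226.7], [395.7, 227.3], [414.3, 260.3], [358.4, 260.9], [393.4, 261.1], [414.2, 272.6], [357.0, 293.0], [391.2, 293.2]]
```

```bash
python3 -c "
from rig import manip
print(manip.sign_off())"
```

```text
the job is handed in; nothing more can be done
None
```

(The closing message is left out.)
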